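# Lay the parcel down on the courier mat

### The arm

A 6-joint arm with a two-finger parallel gripper is mounted at the origin on the work surface. World frame = base frame: x ahead of the robot, y to its left, z up, the work surface at z = 0. Lengths are in m, angles in rad, forces in N, time in s.
With the tool pointing down it reaches from about 0.3 to 0.875 m from the base axis. Payload 6.4 kg.
Tool frame: the origin (TCP) lies midway between the tips of the shut fingers; the grasp point (between the pads) lies 19 mm behind it; z points along the fingers, y is the direction in which the jaws open and shut (so a half turn about z gives the same grasp; the last joint's range is limited). The gripper opens to 85 mm and grips with 20 to 120 N. Pads are 22 mm wide; open, the fingers measure 114 mm over their backs; the gripper's body (76 mm by 85 mm) begins 54 mm behind the grasp point. The pads swing forward as they close: fully open they stand 13 mm farther back than shut.
Start: joints at [-1.52, 0.181, 1.607, -0, 1.354, -0.206], TCP at [0.146, -0.556, 0.231] pointing down, gripper open.
Joint ranges: [-2.99, 2.99], [-0.89, 2.07], [0.3, 2.58], [-1.14, 4.28], [0, 2.63], [-3.12, 3.12]. Speed limits (rad/s): [2.57, 2.57, 3.01, 3.14, 3.14, 3.14].

### API

Orientations are given as a unit quaternion [w, x, y, z].
In Python, from bench import ctrl, optics, ticket gives the robot as it stands. The module is installed in compiled form; this text tells all that it offers.
- The arm moves only by the tool step_arm, never from a script. Its argument "targets" is text: rows parted by semicolons, each of 6 numbers parted by spaces: the shift along the tool's x, y, z in mm, then the turn, a rotation vector about the tool's x, y, z in rad. In form: dx dy dz rx ry rz; .... A call has 1 to 8 rows; each row is the pose to reach, as a shift and turn from the pose commanded when the call began, along the tool's axes at that moment; what a row does not reach only later rows make up. A row lasts 1/8 s, in which the tool goes at most 62.5 mm and 10.7 degrees, less where a joint would pass 70% of its speed; a pose out of reach is approached as far as the arm can. A call with a gripper value outside its range is refused whole. "grip" is the opening in per cent of the stroke, from 0 (shut) to 100 (fully open), set as the call begins (left out, the last holds). The fingers move at their own pace and stop on an object; the grip force is fixed at half the most. Time passes only in rows, so rows that repeat a pose let the fingers close. It gives the time, the measured TCP pose, the force and the opening at its end, in the units of the state.
- ctrl.get_obs(): the state, without advancing time (a new reading comes with each control period).
- optics.camera(name): name is "side" or "top" or "wrist"; returns a dict with "image" (480x640x3 uint8, red, green, blue), "mtx" (3x3 intrinsics, pixels), "xyz" and "orientation" of the camera in the world. Camera axes: x right, y up, looking along -z (the intrinsics and any distortion apply to the point x, -y, -z); pixel columns grow to the right and rows downward; lengths in m; the calibration is good to about 2 mm. A picture is of the moment at which its call begins. There is no depth.
- ticket.hand_in(): hands the job in, once; it reports no verdict.
The state is a dict: "time_s": time; "q": joint angles; "dq": joint speeds; "joint_efforts": joint torques, N m; "eef_pos": TCP position; "eef_rot": TCP orientation; "wrist_force": force on the tool from outside, world axes, zero at the start; "torque": the same for the moment, N m; "opening": opening from 0.0 (shut) to 1.0 (fully open).
Only numpy, scipy, OpenCV 4.12 (cv2) and the standard library are available. Lean on these libraries where they do the work, as an engineer would, in place of code of your own. Each camera call takes 0.05 s, during which the arm holds its last target.

### The job

Push the standing parcel carton, low down so that it stays upright, across the shelf until it stands on the nearer yellow end stripe of the blue courier mat, and stop it there for a moment. Then push it near its top so that it topples over onto the mat and ends lying flat on its broad face, wholly on the mat. Do not grip or lift the carton, leave the green dish, the padlock and the gate remote where they are, and finish with the hand clear of everything.

Things in the scene. Friction and masses are not known exactly. Their poses are not given: they have to be found in the camera images.
- carton: Brown cardboard parcel carton with a paper label, 0.17 to 0.33 kg, standing on its small end: 80 mm wide (its x axis), 40 mm thick (its y axis), 90 mm tall (its z axis, up while it stands). Origin at the centre of the end it stands on. One broad face (80 x 90 mm, facing its +y or -y) looks towards the mat, the other towards the dish
- carton_center (a point): centre of the carton, 45 mm above its origin; 20 mm above the shelf when it lies on a broad face. A push within 20 mm of the shelf slides the carton upright; a push 65 to 85 mm up topples it about its far bottom edge, and once its top has moved about 40 mm it falls by itself
- carton_corner0 (a point): middle of the carton's thickness at its -x side, at the end it stands on (carton x -40 mm, z 0)
- carton_corner1 (a point): the same at x +40 mm, z 0
- carton_corner2 (a point): the same at x -40 mm, z 90 mm (top end)
- carton_corner3 (a point): the same at x +40 mm, z 90 mm (top end)
- mat: Blue courier mat let in flush with the shelf, fixed, 150 mm (its x axis) by 170 mm (its y axis), origin at its centre. A yellow stripe 40 mm wide, part of the mat, runs across each end, its middle line 65 mm from the mat's centre. The carton starts off the mat, beyond one end and roughly square to it, centres about 125 to 165 mm apart; the mat may lie left or right of the carton
- dish: small green glass dish, loose, 90 mm across, 32 mm high, on the other side of the carton from the mat, its centre 125 to 165 mm from the carton's. Origin under its centre
- padlock: chrome padlock lying flat, loose, 72 x 48 mm, 20 mm high, origin under its middle; in front of or behind the carton
- remote: grey plastic gate remote lying flat, loose, 66 x 38 mm, 15 mm high, origin under its middle; in front of or behind the carton. At the far side of the shelf, about 0.8 m or more ahead of the robot and out of the way of the work, stand a fixed bamboo box and a wooden key rack, both under 100 mm high
Mind the look-alikes: they are no part of the job. What is meant by the carton is not pink or purple, and is the larger of those in its own colour.

How it is judged:
On the way, in this order (a step that is already met when the one before it is completed fails the run):
1. the carton stands upright on the mat's nearer yellow stripe (its centre within 20 mm of the stripe's middle line) and is still (angle between carton's own z axis and vertical below 0.08 rad and (y of carton_center in the frame of mat between 0.045 and 0.085 m or y of carton_center in the frame of mat between -0.085 and -0.045 m) and x of carton_center in the frame of mat between -0.05 and 0.05 m and linear speed of carton below 0.02 m/s), for 0.2 s.
2. the carton has toppled onto the mat (angle between carton's own z axis and vertical above 1.4 rad and height (world z) of carton_center below 0.035 m and horizontal distance between carton_center and mat below 0.06 m), for 0.1 s.
At the end, for the whole second after the job is handed in: The carton lies at rest flat on a broad face (its long axis within 4 degrees of level, its centre 12 to 27 mm above the shelf), all its four corners on the mat (up to 2 mm over the edge is forgiven); dish, padlock and remote within 12 mm of where they stood (angle between carton's own z axis and vertical between 1.5 and 1.64 rad and height (world z) of carton_center between 0.012 and 0.027 m and x of carton_corner0 in the frame of mat between -0.077 and 0.077 m and y of carton_corner0 in the frame of mat between -0.087 and 0.087 m and x of carton_corner1 in the frame of mat between -0.077 and 0.077 m and y of carton_corner1 in the frame of mat between -0.087 and 0.087 m and x of carton_corner2 in the frame of mat between -0.077 and 0.077 m and y of carton_corner2 in the frame of mat between -0.087 and 0.087 m and x of carton_corner3 in the frame of mat between -0.077 and 0.077 m and y of carton_corner3 in the frame of mat between -0.087 and 0.087 m and linear speed of carton below 0.01 m/s and angular speed of carton below 0.1 rad/s and distance of each of dish, padlock, remote from where it was at the start of the episode below 0.012 m); the robot touches nothing.
It fails at once if the carton is lifted off the shelf (height (world z) of carton_center above 0.06 m or (angle between carton's own z axis and vertical above 1.45 rad and height (world z) of carton_center above 0.045 m)).
It fails at once if the carton falls elsewhere than on the mat (angle between carton's own z axis and vertical above 1.4 rad and horizontal distance between carton_center and mat above 0.08 m).
It fails at once if the green dish is displaced by more than 12 mm (distance of dish from where it was at the start of the episode above 0.012 m).
It fails at once if the padlock is displaced by more than 12 mm (distance of padlock from where it was at the start of the episode above 0.012 m).
It fails at once if the gate remote is displaced by more than 12 mm (distance of remote from where it was at the start of the episode above 0.012 m).
It also fails if it takes over 40 s, if anything falls off the work surface, if the arm or the gripper's body presses on something with over 40 N, if the wrist force passes 120 N, or if a joint passes its speed limit or range.

## Working session

There is one attempt and no reset: what is moved stays moved. The work goes in short steps, Python scripts to look and compute and a tool call to move; the robot and the scene stay as the last step left them, time stands still between calls to the robot, and variables do not carry over. Pictures are saved under pics/ and viewed, and the job is handed in when it is done.

Besides the shell and the picture viewer there is one more tool, called after "Call:" as name(argument=value, ...), one argument or row to a line, values as JSON. step_arm: Moves the arm, as the interface text tells. Its arguments: {"type":"object","properties":{"targets":{"type":"string"},"grip":{"type":"number"}},"required":["targets"]}

```bash
mkdir -p pics; cat > h.py <<'E'
import numpy as np, cv2
from scipy.spatial.transform import Rotation as R
from bench import ctrl, optics, ticket
def rot(q): return R.from_quat([q[1],q[2],q[3],q[0]]).as_matrix()
def ray(c,u,v):
    K=np.array(c['mtx']); d=np.linalg.inv(K)@np.array([u,v,1.]); d=np.array([d[0],-d[1],-d[2]])
    return np.array(c['xyz']),rot(c['orientation'])@d
def onplane(c,u,v,z):
    o,d=ray(c,u,v); return o+d*(z-o[2])/d[2]
def proj(c,p):
    q=rot(c['orientation']).T@(np.array(p)-np.array(c['xyz'])); q=np.array([q[0],-q[1],-q[2]])
    w=np.array(c['mtx'])@q; return w[:2]/w[2]
E
python3 - <<'E'
from h import *
for n in ['top','side']:
    c=optics.camera(n); print({k:v for k,v in c.items() if k!='image'})
    np.save(n+'.npy',c,allow_pickle=True)
    cv2.imwrite(f'pics/{n}0.png',c['image'][:,:,::-1])
print(ctrl.get_obs())
E
```

```text
{'mtx': array([[604.34560107,   0.        , 335.2031081 ],
       [  0.        , 604.34560107, 242.53795813],
       [  0.        ,   0.        ,   1.        ]]), 'xyz': array([0.48682568, 0.01657926, 1.00878616]), 'orientation': array([-0.69853321, -0.02135039,  0.03685143,  0.7143091 ])}
{'mtx': array([[494.6759129 ,   0.        , 319.61418976],
       [  0.        , 494.6759129 , 245.47742988],
       [  0.        ,   0.        ,   1.        ]]), 'xyz': array([0.51518658, 0.46665867, 0.57978841]), 'orientation': array([-0.04217539, -0.02240462,  0.3602704 ,  0.93162466])}
{'time_s': 0.1, 'q': array([-1.52027222e+00,  1.81507936e-01,  1.60791500e+00,  4.12301920e-06,
        1.35379218e+00, -2.06322694e-01]), 'dq': array([ 0.0016421 , -0.0021601 , -0.00229399,  0.00034202,  0.00124029,
       -0.00035733]), 'joint_efforts': array([ 9.08210695e-04, -4.45876729e+01, -3.52237880e+01, -2.89740183e-04,
        4.07515254e-03,  1.55343736e-05]), 'eef_pos': array([ 0.14604819, -0.55562552,  0.2304477 ]), 'eef_rot': array([-8.08616293e-04,  9.91764773e-01,  1.28070202e-01,  6.51372859e-05]), 'wrist_force': array([-0.09548856, -0.2345148 , -1.30665777]), 'torque': array([ 0.01542969,  0.00455066, -0.0230565 ]), 'opening': 1.0011681225883553}
```

View pics/top0.png

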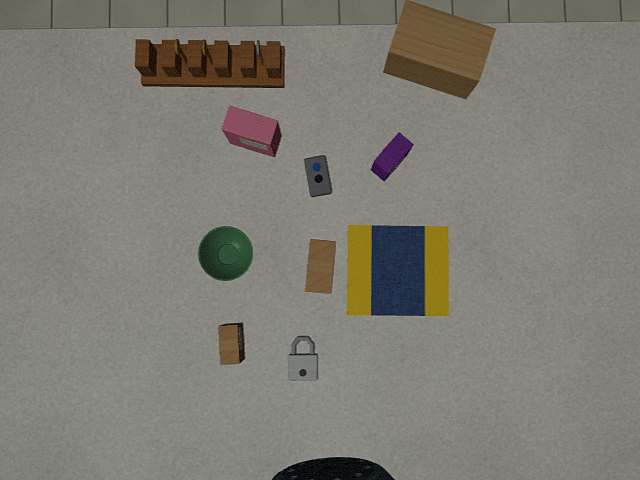

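View pics/side0.png

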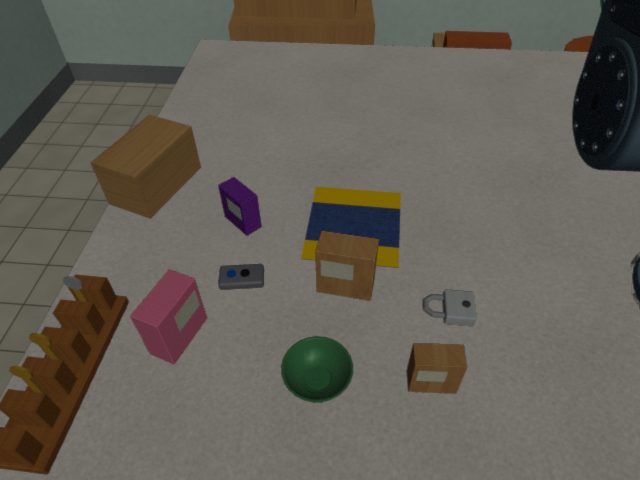

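The brown candidates in the top view are the larger carton at (320,266) and a smaller decoy at (231,344). The other look-alikes are the pink box at (251,131) and the purple one at (392,157). I choose (320,266) because it is brown, the larger of the two, and stands between the dish and the mat.

```bash
cat > m.py <<'E'
from h import *
def big(m,near=None):
    cs,_=cv2.findContours(m.astype(np.uint8),cv2.RETR_EXTERNAL,cv2.CHAIN_APPROX_NONE)
    return max(cs,key=cv2.contourArea)
def mask(img,lo,hi): return cv2.inRange(cv2.cvtColor(img,cv2.COLOR_RGB2HSV),lo,hi)
def rect(c,cnt,z):
    P=np.array([onplane(c,u,v,z)[:2] for u,v in cnt[:,0,:]]).astype(np.float32)
    return cv2.minAreaRect(P*1000)
E
python3 - <<'E'
from m import *
c=np.load('top.npy',allow_pickle=True).item(); I=c['image']
print('px',I[255,320],I[285,325],I[253,225],I[270,400],I[270,360],I[344,231])
mat=mask(I,(100,60,40),(125,255,255))|mask(I,(22,150,80),(32,255,255))
mat[:,:345]=0; mat[:220]=0
print('mat',rect(c,big(mat),0),rect(c,big(mask(I,(22,150,80),(32,255,255))),0))
car=mask(I,(5,60,60),(20,255,255)); car[:230]=0;car[300:]=0;car[:,:290]=0;car[:,345:]=0
k=big(car);print('carton',rect(c,k,.09), cv2.minAreaRect(k))
d=mask(I,(60,80,20),(85,255,255)); k=big(d);print('dish',rect(c,k,.032))
s=np.load('side.npy',allow_pickle=True).item(); 
for n,i in(('t',I[200:340,180:460]),('s',s['image'][170:420,270:490])): cv2.imwrite(f'pics/crop_{n}.png',cv2.resize(i[:,:,::-1],None,fx=2.4,fy=2.4))
E
```

```text
px [117  86  56] [118  90  58] [52 84 59] [36 49 72] [151 127  27] [112  88  59]
mat ((521.6538696289062, -110.00137329101562), (169.29360961914062, 149.91824340820312), 88.05816650390625) ((524.2620849609375, -45.294830322265625), (39.38333511352539, 149.36880493164062), 87.60472869873047)
carton ((527.4207153320312, 19.373992919921875), (40.046112060546875, 79.83929443359375), 83.49378967285156) ((320.05328369140625, 265.9139404296875), (26.34589958190918, 52.5107307434082), 5.19442892074585)
dish ((553.8975830078125, 172.23574829101562), (86.43634796142578, 85.94583892822266), 25.742429733276367)
```

View pics/crop_t.png

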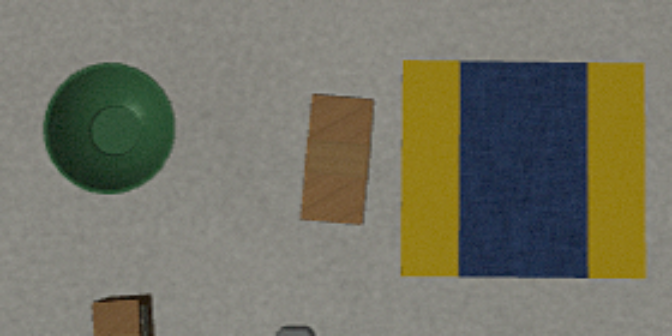

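View pics/crop_s.png

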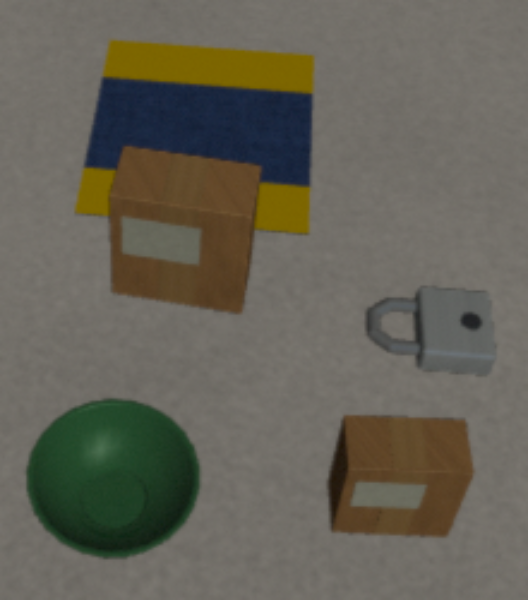

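```bash
cat > g.py <<'E'
from h import *
import sys
# usage: g.py x y z(mm) [tilt deg] [mirror]
MY=np.array([0.034,0.9994,0])   # mat long axis, toward the carton
def target(tilt,flip):
    t=np.radians(tilt)
    z=-np.sin(t)*MY-np.cos(t)*np.array([0,0,1])
    y=np.array([MY[1],-MY[0],0])*(1 if flip else -1)
    return np.c_[np.cross(y,z),y,z]
a=list(map(float,sys.argv[1:4])); tilt=float(sys.argv[4]) if len(sys.argv)>4 else 30
o=ctrl.get_obs(); Rc=rot(o['eef_rot']); p=o['eef_pos']*1000
print('pos',p.round(1),'q',o['q'].round(2),'F',o['wrist_force'].round(1),'t',o['time_s'],'op',o['opening'])
for flip in(1,0):
    T=target(tilt,flip)
    print(flip,'shift',(Rc.T@(np.array(a)-p)).round(1),'rv',R.from_matrix(Rc.T@T).as_rotvec().round(3))
E
python3 g.py 529 78 160
```

```text
pos [ 146.  -555.6  230.4] q [-1.52  0.18  1.61  0.    1.35 -0.21] F [-0.1 -0.2 -1.3] t 0.1 op 1.0011681225883553
1 shift [ 531.3 -515.4   71.4] rv [-0.336 -0.451 -1.249]
0 shift [ 531.3 -515.4   71.4] rv [-0.487  0.363  1.813]
```

Call:
step_arm(
  targets="531 -515 71 -0.336 -0.451 -1.249;531 -515 71 -0.336 -0.451 -1.249;531 -515 71 -0.336 -0.451 -1.249;531 -515 71 -0.336 -0.451 -1.249;531 -515 71 -0.336 -0.451 -1.249;531 -515 71 -0.336 -0.451 -1.249;531 -515 71 -0.336 -0.451 -1.249;531 -515 71 -0.336 -0.451 -1.249",
  grip=50,
)

```text
time_s: 1.1
eef_pos: [0.4039, -0.1277, 0.1833]
eef_rot: [0.181, 0.693, 0.673, -0.187]
wrist_force: [0.1, -1.1, -0.2]
opening: 0.502
```

```bash
python3 g.py 529 78 160
```

```text
pos [ 403.9 -127.7  183.3] q [-0.21 -0.09  2.09 -0.58  1.11  0.07] F [ 0.1 -1.1 -0.2] t 1.1 op 0.501587513750582
1 shift [192.6 119.1 -85.1] rv [0.002 0.003 0.004]
0 shift [192.6 119.1 -85.1] rv [-0.005  0.004 -3.137]
```

Call:
step_arm(
  targets="193 119 -85 0.002 0.003 0.004;193 119 -85 0.002 0.003 0.004;193 119 -85 0.002 0.003 0.004;193 119 -85 0.002 0.003 0.004;193 119 -85 0.002 0.003 0.004;193 119 -85 0.002 0.003 0.004",
)

```text
time_s: 1.85
eef_pos: [0.5289, 0.0751, 0.1596]
eef_rot: [0.179, 0.696, 0.67, -0.187]
wrist_force: [-0.4, 0.0, -0.0]
opening: 0.497
```

```bash
python3 g.py 529 80 60; python3 -c "
from h import *
c=optics.camera('side');cv2.imwrite('pics/s1.png',c['image'][:,:,::-1])
c=optics.camera('wrist');cv2.imwrite('pics/w1.png',c['image'][:,:,::-1])"
```

```text
pos [528.9  75.1 159.6] q [ 0.21  0.33  1.68 -0.52  1.32  0.43] F [-0.4  0.  -0. ] t 1.85 op 0.49677006376307176
1 shift [54.   0.  83.8] rv [-0.003 -0.    -0.002]
0 shift [54.   0.  83.8] rv [-1.000e-03  5.000e-03  3.139e+00]
```

View pics/s1.png

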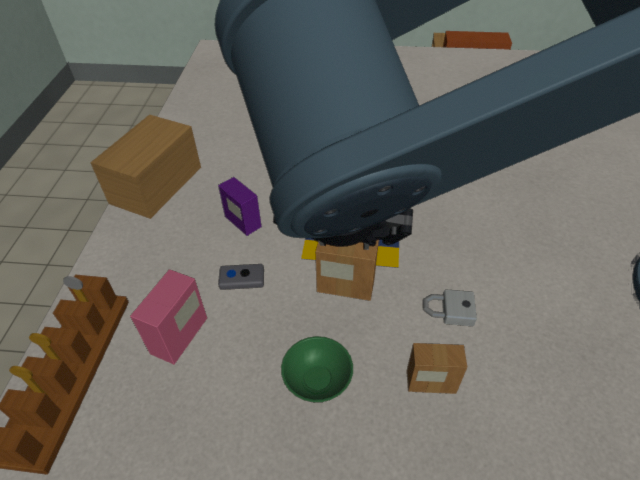

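View pics/w1.png

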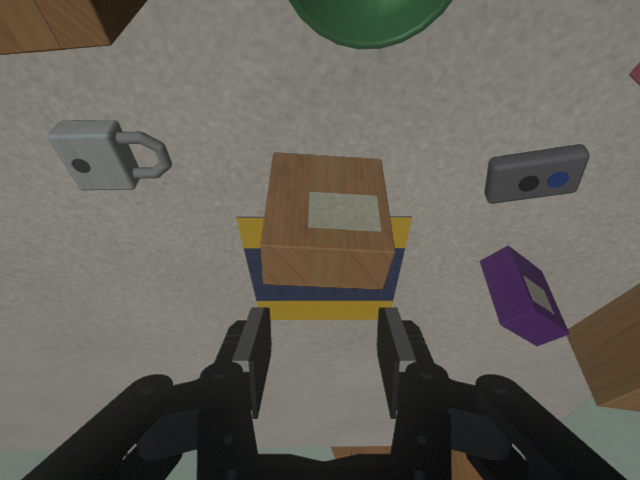

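```bash
python3 -c "
from h import *
c=optics.camera('wrist');print(c['xyz'],rot(c['orientation'])[:,2])
o=ctrl.get_obs();print(o['eef_pos'],rot(o['eef_rot']))
s=optics.camera('side');print(proj(s,o['eef_pos']),proj(s,o['eef_pos']-.073*rot(o['eef_rot'])[:,2]))
"; python3 g.py 529 80 75
```

```text
[0.53350634 0.21787216 0.24161749] [0.03056136 0.75528307 0.6546858 ]
[0.52905238 0.07417171 0.16048222] [[ 3.43872352e-02  9.99219157e-01 -1.94574990e-02]
 [ 8.65841729e-01 -3.95092896e-02 -4.98755568e-01]
 [-4.99134870e-01  3.03710469e-04 -8.66524258e-01]]
[343.87387891 238.74449702] [341.81022547 222.20426466]
pos [529.2  74.2 160.6] q [ 0.21  0.32  1.68 -0.52  1.32  0.43] F [-0.8 -0.3  1.3] t 2.05 op 0.4967204658761024
1 shift [47.8 -0.5 71.3] rv [-0.002 -0.001 -0.005]
0 shift [47.8 -0.5 71.3] rv [-2.000e-03  4.000e-03  3.136e+00]
```

Call:
step_arm(
  targets="48 0 71 0 0 0;48 0 71 0 0 0;48 0 71 0 0 0",
)

```text
time_s: 2.42
eef_pos: [0.5281, 0.0803, 0.0733]
eef_rot: [0.178, 0.696, 0.67, -0.188]
wrist_force: [0.2, -0.7, 0.5]
opening: 0.5
```

```bash
python3 g.py 529 78 6
```

```text
pos [528.1  80.3  73.3] q [ 0.22  0.46  1.7  -0.55  1.19  0.52] F [ 0.2 -0.7  0.5] t 2.425 op 0.5000992980811558
1 shift [31.7  1.2 59.4] rv [-0.006 -0.    -0.003]
0 shift [31.7  1.2 59.4] rv [-0.     0.009  3.139]
```

Call:
step_arm(
  targets="16 0 30 0 0 0;28 0 53 0 0 0;32 0 59 0 0 0;32 0 59 0 0 0",
)

```text
time_s: 2.92
eef_pos: [0.5306, 0.0795, 0.0089]
eef_rot: [0.18, 0.696, 0.67, -0.186]
wrist_force: [-0.4, -0.7, -0.3]
opening: 0.501
```

```bash
python3 g.py 527 50 6;  python3 -c "
from h import *
c=optics.camera('side');cv2.imwrite('pics/s2.png',c['image'][:,:,::-1])
c=optics.camera('wrist');cv2.imwrite('pics/w2.png',c['image'][:,:,::-1])"
```

```text
pos [530.6  79.5   8.9] q [ 0.22  0.57  1.7  -0.58  1.09  0.58] F [-0.4 -0.7 -0.3] t 2.925 op 0.5006112000480673
1 shift [-24.3  -2.5  17.3] rv [-0.001 -0.001 -0.005]
0 shift [-24.3  -2.5  17.3] rv [-2.000e-03  1.000e-03  3.137e+00]
```

View pics/s2.png

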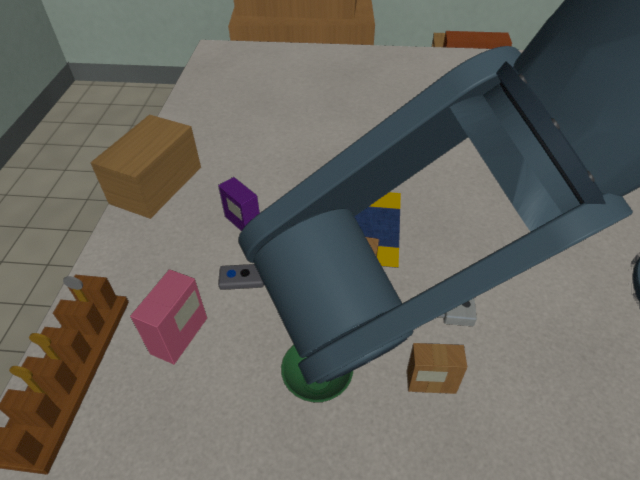

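View pics/w2.png

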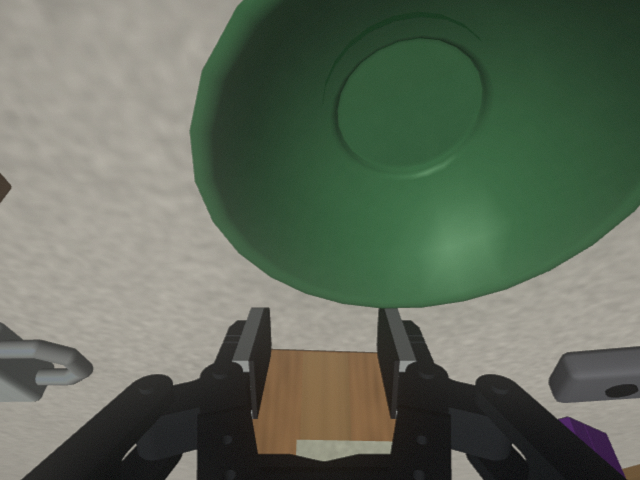

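Call:
step_arm(
  targets="-7 -2 7.6 0 0 0;-14 -2 11.6 0 0 0;-19.3 -2 14.6 0 0 0;-24.5 -2 17.6 0 0 0;-29.7 -2 20.6 0 0 0;-34.9 -2 23.6 0 0 0;-40.1 -2 26.6 0 0 0;-45.3 -2 29.6 0 0 0",
)

```text
time_s: 4.03
eef_pos: [0.5259, 0.0255, 0.0047]
eef_rot: [0.179, 0.696, 0.67, -0.186]
wrist_force: [0.8, 1.0, -0.2]
opening: 0.498
```

```bash
python3 g.py 525 -14 6;  python3 -c "
from h import *
c=optics.camera('top');cv2.imwrite('pics/t3.png',c['image'][:,:,::-1]);np.save('t3.npy',c)
c=optics.camera('wrist');cv2.imwrite('pics/w3.png',c['image'][:,:,::-1])"
```

```text
pos [525.9  25.5   4.7] q [ 0.12  0.54  1.76 -0.62  1.02  0.54] F [ 0.8  1.  -0.2] t 4.025 op 0.4980309405586284
1 shift [-34.9   0.6  18.5] rv [-0.001 -0.001 -0.004]
0 shift [-34.9   0.6  18.5] rv [-2.000e-03  2.000e-03  3.138e+00]
```

View pics/t3.png

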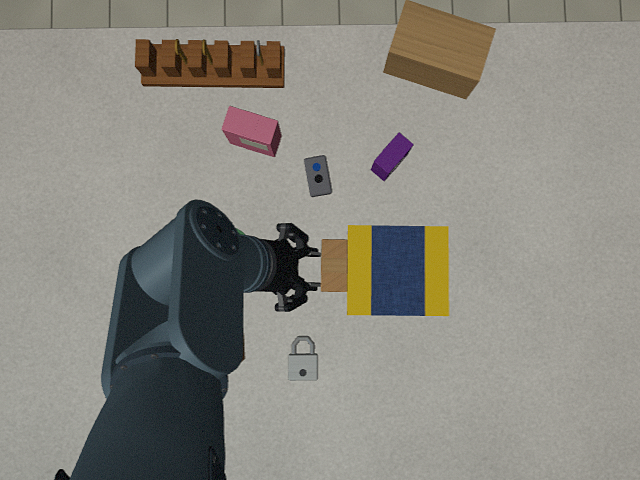

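View pics/w3.png

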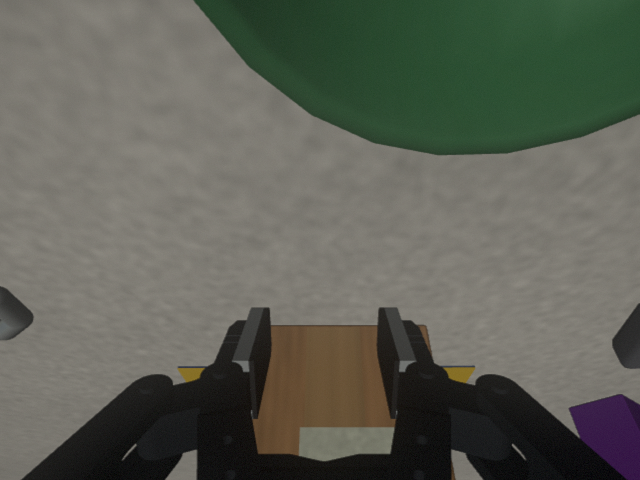

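```bash
cat > car.py <<'E'
from m import *
import sys
z=float(sys.argv[1]) if len(sys.argv)>1 else .09
c=optics.camera('top'); I=c['image']; cv2.imwrite('pics/t_%s.png'%(sys.argv[2] if len(sys.argv)>2 else 'x'),I[:,:,::-1])
car=mask(I,(5,60,60),(19,200,255)); car[:225]=0;car[320:]=0;car[:,:300]=0;car[:,450:]=0
car=cv2.morphologyEx(car,cv2.MORPH_OPEN,np.ones((3,3)))
r=rect(c,big(car),z); print(r)
d=(np.array(r[0])-[521.65,-110]); print('mat xy',d[0]*.9994-d[1]*.034,d@[.034,.9994])
E
python3 car.py
```

```text
((528.3382568359375, -1.8444862365722656), (39.56612014770508, 79.19731140136719), 88.57852935791016)
mat xy 3.006956413879417 108.31802118759155
```

Call:
step_arm(
  targets="-5.2 0 3 0 0 0;-10.4 0 6 0 0 0;-15.6 0 9 0 0 0;-20.8 0 12 0 0 0;-26 0 15 0 0 0;-31.2 0 18 0 0 0;-35 0 20.2 0 0 0;-37 0 21.4 0 0 0",
)

```text
time_s: 5.18
eef_pos: [0.5241, -0.0173, 0.0046]
eef_rot: [0.179, 0.696, 0.67, -0.186]
wrist_force: [-0.6, 2.0, 0.3]
opening: 0.499
```

```bash
python3 car.py .09 4; python3 g.py 525 30 6
```

```text
((526.6698608398438, -42.96172332763672), (42.62492370605469, 77.93843078613281), 88.35909271240234)
mat xy 2.7375475164795144 67.16872897491454
pos [524.1 -17.4   4.6] q [ 0.04  0.52  1.8  -0.64  0.98  0.49] F [-0.7  0.5  0.4] t 5.225 op 0.5007536665661309
1 shift [ 40.4  -0.9 -24.9] rv [-0.002 -0.001 -0.004]
0 shift [ 40.4  -0.9 -24.9] rv [-2.000e-03  3.000e-03  3.138e+00]
```

View pics/t_4.png

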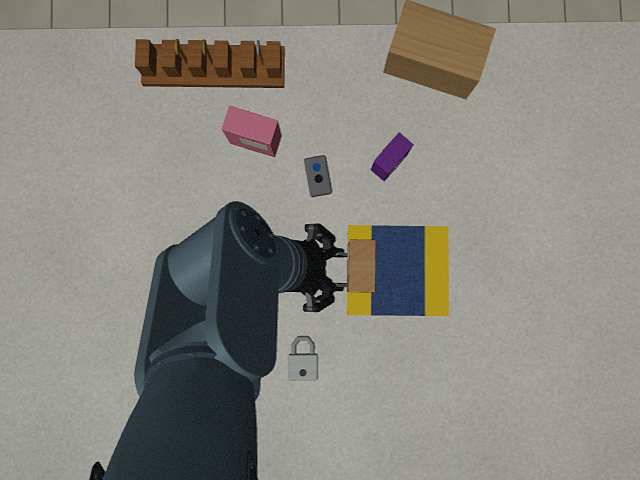

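Call:
step_arm(
  targets="0 0 0 0 0 0;0 0 0 0 0 0;4 0 -2 0 0 0;13 0 -7.5 0 0 0;26 0 -15 0 0 0;30 0 -17 0 0 0;30 0 -17 0 0 0",
)

```text
time_s: 6.1
eef_pos: [0.5255, 0.0182, 0.0042]
eef_rot: [0.179, 0.696, 0.67, -0.186]
wrist_force: [-0.3, 0.3, 0.4]
opening: 0.501
```

```bash
python3 car.py .09 5; python3 g.py 525 17 67
```

```text
((526.6697998046875, -42.964630126953125), (42.61910629272461, 77.93843078613281), 88.35909271240234)
mat xy 2.737585349121116 67.16582184448242
pos [525.5  17.8   4.3] q [ 0.11  0.54  1.77 -0.62  1.01  0.53] F [ 1.  -0.4 -0.1] t 6.15 op 0.5025489170937917
1 shift [-32.   -0.4 -54. ] rv [-0.002 -0.001 -0.003]
0 shift [-32.   -0.4 -54. ] rv [-2.000e-03  2.000e-03  3.139e+00]
```

Call:
step_arm(
  targets="-16 0 -27 0 0 0;-32 0 -54 0 0 0;-32 0 -54 0 0 0;-32 0 -54 0 0 0",
)

```text
time_s: 6.65
eef_pos: [0.5249, 0.0165, 0.0665]
eef_rot: [0.179, 0.696, 0.67, -0.186]
wrist_force: [-0.7, -0.5, -0.5]
opening: 0.498
```

```bash
python3 car.py .09 6; python3 g.py 524 -45 67;python3 -c "
from h import *
c=optics.camera('wrist');cv2.imwrite('pics/w6.png',c['image'][:,:,::-1])"
```

```text
((526.6698608398438, -42.96172332763672), (42.62492370605469, 77.93843078613281), 88.35909271240234)
mat xy 2.7375475164795144 67.16872897491454
pos [524.5  16.5  66. ] q [ 0.11  0.42  1.77 -0.58  1.11  0.46] F [-0.4 -0.4  1.2] t 6.7 op 0.4982122226504064
1 shift [-53.7   1.8  29.8] rv [-0.004 -0.001 -0.003]
0 shift [-53.7   1.8  29.8] rv [-2.000e-03  6.000e-03  3.138e+00]
```

View pics/w6.png

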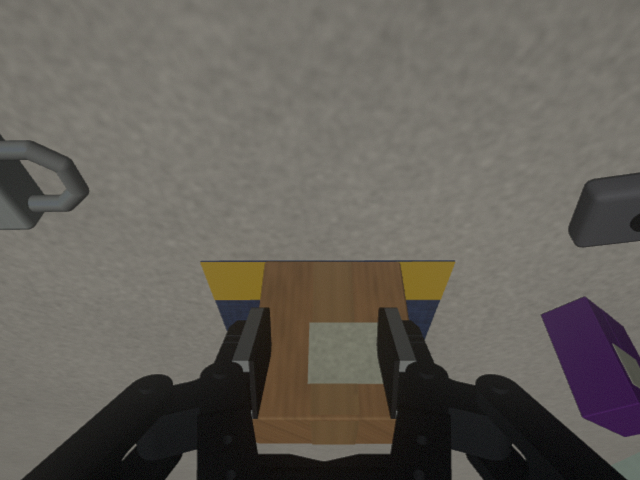

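Call:
step_arm(
  targets="-10.4 0 6 0 0 0;-20.8 0 12 0 0 0;-26 0 15 0 0 0;-31 0 18 0 0 0;-36 0 21 0 0 0;-41.6 0 24 0 0 0;-46.8 0 27 0 0 0;-52 0 30 0 0 0",
)

```text
time_s: 7.75
eef_pos: [0.5231, -0.0437, 0.067]
eef_rot: [0.179, 0.696, 0.67, -0.186]
wrist_force: [-0.8, 0.0, -0.0]
opening: 0.501
```

```bash
python3 car.py .09 7; python3 g.py 524 -65 67
```

```text
((525.7117309570312, -60.41676712036133), (68.73593139648438, 79.3349380493164), 88.20218658447266)
mat xy 2.3734640005493386 49.69158179244995
pos [523.  -44.3  67. ] q [-0.01  0.39  1.82 -0.62  1.04  0.38] F [-0.  -1.4  0.1] t 7.8 op 0.5001179345419802
1 shift [-17.9   1.8  10.3] rv [-0.002 -0.001 -0.004]
0 shift [-17.9   1.8  10.3] rv [-1.000e-03  3.000e-03  3.138e+00]
```

View pics/t_7.png

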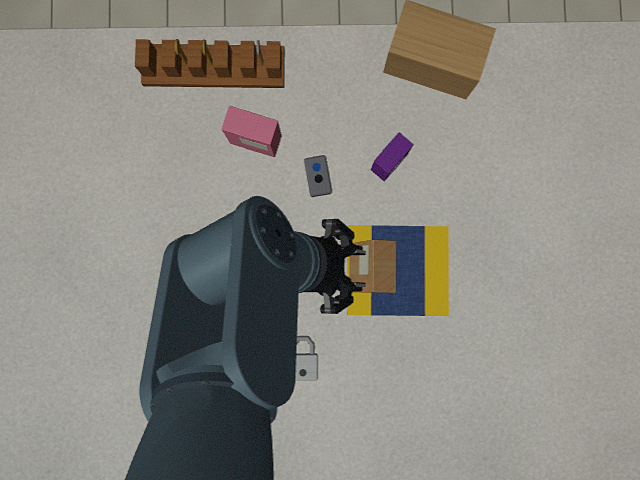

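The carton's top has moved about 30 mm and it is tipping, with its top edge at about column 396. I'll push on slowly until it falls, then back off.

Call:
step_arm(
  targets="-4 0 2.3 0 0 0;-8 0 4.6 0 0 0;-12 0 7 0 0 0;-16 0 9.2 0 0 0;-19 0 11 0 0 0;-19 0 11 0 0 0;-10 0 6 0 0 0;10 0 -6 0 0 0",
)

```text
time_s: 8.8
eef_pos: [0.5234, -0.0312, 0.0672]
eef_rot: [0.179, 0.696, 0.669, -0.186]
wrist_force: [-1.1, 0.8, 0.3]
opening: 0.506
```

```bash
python3 car.py .04 8; python3 g.py 524 30 200
```

```text
((524.1625366210938, -111.20610046386719), (92.10403442382812, 78.7860107421875), 88.67195892333984)
mat xy 2.5520365148926007 -1.119950558471679
pos [523.8 -28.5  67.2] q [ 0.02  0.4   1.81 -0.61  1.06  0.4 ] F [-1.2  3.3  0.3] t 8.85 op 0.5018335368498246
1 shift [ -15.4   -1.8 -144.3] rv [-0.001 -0.003 -0.004]
0 shift [ -15.4   -1.8 -144.3] rv [-4.000e-03  1.000e-03  3.138e+00]
```

View pics/t_8.png

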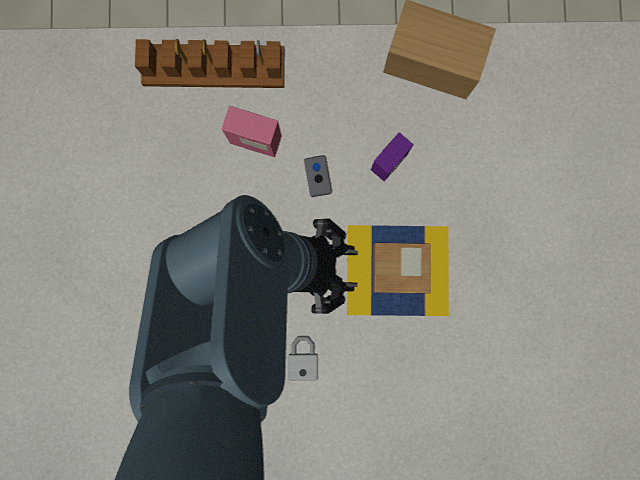

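The carton lies flat and centred on the mat. Next I'll raise the hand clear.

Call:
step_arm(
  targets="-5 0 -48 0 0 0;-10 0 -96 0 0 0;-15 0 -144 0 0 0;-15 0 -144 0 0 0;-15 0 -144 0 0 0;-15 0 -144 0 0 0;-15 0 -144 0 0 0",
)

```text
time_s: 9.72
eef_pos: [0.525, 0.0267, 0.1982]
eef_rot: [0.178, 0.696, 0.67, -0.187]
wrist_force: [0.2, 0.1, -0.2]
opening: 0.499
```

```bash
python3 car.py .04 9; python3 - <<'E'
from m import *
s=optics.camera('side');cv2.imwrite('pics/s9.png',s['image'][:,:,::-1])
c=optics.camera('top'); a=np.load('top.npy',allow_pickle=True).item()['image'];b=c['image']
d=np.abs(a.astype(int)-b).max(2)
print('diff padlock',d[330:390,284:322].max(),'remote',d[150:200,300:335].max())
print(ctrl.get_obs()['wrist_force'],ctrl.get_obs()['eef_pos'])
a=np.load('side.npy',allow_pickle=True).item()['image'];d=np.abs(a.astype(int)-s['image']).max(2)
print('dish side diff',(d[335:405,275:360]>25).sum())
E
```

```text
((524.1630249023438, -111.1851806640625), (92.06214904785156, 78.7860107421875), 88.67195892333984)
mat xy 2.551813229980491 -1.0990267089843742
diff padlock 39 remote 41
[ 0.11995705 -0.17082867  0.45437654] [0.52547295 0.02686013 0.19886131]
dish side diff 0
```

View pics/s9.png

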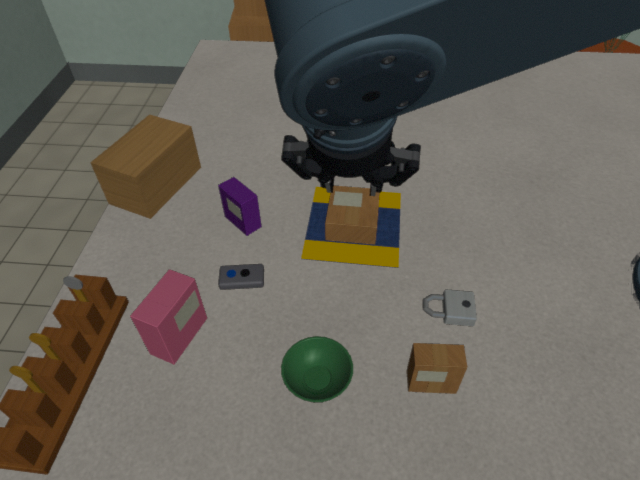

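```bash
python3 -c "
from h import *
print(ticket.hand_in())"
```

```text
the job is handed in; nothing more can be done
None
```

The carton is lying flat on its broad face in the middle of the mat, and I handed the job in at about 10 s. The hand-in gives no verdict, so these are my own checks.

- **Push:** I tilted the hand 30° and pushed low with the half-open fingers until the carton stood on the nearer yellow stripe. It measured 67 mm from the mat centre, against 65 mm for the stripe's middle line. It stayed upright and still for over a second, with the fingers backed off.
- **Topple:** I then pushed near the top until it fell onto the mat. It lies about 3 mm off the mat's centre and within 1° of square, so all four corners are well inside.
- **Other objects:** The dish looks identical in the before and after side views. The padlock and remote are at the same pixels by eye. The image comparison did show small brightness differences around them (39 and 41 out of 255), which I took as image noise and did not check further.
- **Hand:** It ended about 200 mm above the shelf, and the wrist force was near zero.

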